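Garlic bulb into the latched rice cooker

TASK

Start a batch of black garlic in the small rice cooker: press the wide release key on its front console fully down and let go so that the sprung lid opens, lay the whole garlic bulb gently in the pot, then push the lid down until its catch clicks and it stays shut by itself. Leave the lemon and the peeler where they lie on the board.

Things in the scene. Friction and masses are not known exactly. Their poses are not given: they have to be found in the camera images.
- cooker: White round mini rice cooker, fixed: 184 mm across, rim 125 mm high, 157 mm with the lid shut. Origin: centre of its underside; x points from the front console (white block 78 mm wide, x -142 to -76 mm, top at 120 mm, black fascia) to the hinge housing at the back (x up to +111 mm); z up. The round pot in it is 146 mm across and 86 mm deep.
- pot_floor (a point): Centre of the pot's flat inner floor, 38.5 mm above the worktop; the pot's rim is 86 mm above this point. Axes as the cooker's.
- key_top (a point): Centre of the top of the lid's release key: a grey rounded key, 25 mm (cooker x) by 47 mm (cooker y), 10 mm proud of the console's top, at cooker x = -117 mm and 130.5 mm above the worktop when up. It moves straight down. The shut lid's front lip begins 5 mm behind the key.
- release_key (a joint): Travel of the release key in m: 0 up, 0.007 fully down. Its spring needs 2 N to start and about 5.5 N fully down. It draws back the catch that holds the lid, which lets go in the last third of the travel.
- lid (a joint): Angle of the lid in rad: 0 shut on its catch, 1.42 fully open (stop). Let go by the catch, a damped spring lifts it to the stop in about 1.5 s. To shut it, push it down (1 to 2 N at the front edge); near 0 the catch rides over its ramp (5 to 10 N at the front edge) and snaps in. Lower stop at -0.015.
- lid_hinge (a point): Middle of the lid's hinge axis (along the cooker's y), at cooker x = +94 mm, 126 mm above the worktop.
- lid_front (a point): Point on the lid's outer (upper) face near its front edge, mid-width: with the lid shut 178 mm from the hinge axis towards the console and 24 mm above that axis; moves with the lid; x points to the hinge, z is the lid's outward normal. The lid is a white disc 184 mm across, 31 mm thick; a 52 mm wide lip reaches 15 mm beyond this point. A steel hook hangs 25 mm below that lip.
- garlic: Whole garlic bulb, about 60 x 57 x 58 mm, 40 g, loose on the wooden board. Origin: centre of its underside, z up through its stalk.
- lemon: Lemon, 78 x 55 x 56 mm, loose on the same board; not to be moved. Origin: centre of its underside, x along its length.
- peeler: Green-handled peeler, 170 x 25 x 18 mm, loose along the board's far edge; not to be moved. Origin: centre of its underside, x along its length.
- board: Wooden chopping board, 230 (x) x 340 (y) x 22 mm, fixed. Origin: centre of its underside.
Things that resemble listed ones, but are neither listed nor needed, are in the scene too. What is shaped like the garlic but purple is not meant.

How it is judged:
By the outcome, as a careful person would: the job done as asked, in the order asked, and still so for the second after the job is handed in, with the robot touching nothing.
It also fails if it takes over 72 s, if anything falls off the work surface, if the arm or the gripper's body presses on something with over 40 N, if the wrist force passes 120 N, or if a joint passes its speed limit or range.

ROBOT

A 6-joint arm with a two-finger parallel gripper is mounted at the origin on a cart in front of the work surface, level with it; the furniture and walls round the work are solid. World frame = base frame: x ahead of the robot, y to its left, z up, the work surface at z = 0. Lengths are in m, angles in rad, forces in N, time in s.
With the tool pointing down it reaches from about 0.425 to 0.95 m from the base axis. Payload 3.5 kg.
Tool frame: the origin (TCP) lies midway between the tips of the shut fingers; the grasp point (between the pads) lies 19 mm behind it (grip_point_offset is the distance from the TCP to the grasp point, in m); z points along the fingers, y is the line along which they close (so a half turn about z gives the same grasp; the last joint's range is limited). The gripper opens to 85 mm and grips with 20 to 120 N. Pads are 22 mm wide; open, the fingers measure 114 mm over their backs; the gripper's body (76 mm by 85 mm) begins 54 mm behind the grasp point. The pads swing forward as they close: fully open they stand 13 mm farther back than shut.
Start: joints at [0.965, 0.286, 1.577, -0, 1.279, -0.15], TCP at [0.297, 0.606, 0.21] pointing down, gripper open.
Joint ranges: [-2.77, 2.77], [-0.9, 2.22], [0.21, 2.48], [-1.53, 4.67], [0.24, 2.81], [-2.84, 2.84]. Speed limits (rad/s): [2.79, 2.79, 3.14, 3.14, 3.14, 3.14].

INTERFACE

Orientations are given as a 3x3 rotation matrix whose columns are the frame's x, y, z axes.
In Python, from plant import * gives the robot as it stands.
- The arm moves only by the shell command python3 -m jog 'ROWS' [FORCE]. ROWS is JSON, one flat list of numbers, 7 for each row, row after row: the shift along the tool's x, y, z in units of 0.12 m (1.0 is 0.12 m), then the turn, a rotation vector about the tool's x, y, z in units of 120 degrees (1.0 is 120 degrees), then the closure, from 0 (fully open) to 1 (shut). A call has 1 to 12 rows; each row shifts and turns the commanded pose from where the row before left it, along the tool's axes as they then stand; what a row does not reach is not made up. A row lasts 1/8 s, in which the tool goes at most 62.5 mm and 10.7 degrees, less where a joint would pass 70% of its speed; a pose out of reach is approached as far as the arm can. A call with a number of a shift or a turn outside -1 to 1 is refused whole. A call with a gripper value outside its range is refused whole. The fingers move at their own pace and stop on an object; FORCE is the grip in N (left out, the last holds). Time passes only in rows, so rows that do not move let the fingers close. It gives the time, the measured TCP pose, the force, the opening and the grip force at its end, in the units of the state.
- get_state(): the state, without advancing time (a new reading comes with each control period).
- capture(name): name is "side" or "top" or "wrist"; returns the picture (420x560x3 uint8, blue, green, red); there is no depth.
- camera_info(name): a dict with "fx", "fy", "cx", "cy" (pixels), "k1" (the pictures are not rectified: a ray, as slopes to the right and down, at radius r is drawn at 1 + k1 r^2 times it, then the intrinsics apply), "T" (4x4, takes a point from camera to world coordinates). Camera axes: x right, y up, looking along -z (the intrinsics and any distortion apply to the point x, -y, -z); pixel columns grow to the right and rows downward; lengths in m; the calibration is good to about 2 mm. A picture is of the moment at which its call begins: read the wrist's pose just before it. camera_info takes no time and is no camera call; for the wrist camera it gives the pose at the moment of the call.
- hand_in(): hands the job in; it is judged then, once.
The state is a dict: "time": time; "joint_pos": joint angles; "qvel": joint speeds; "effort": joint torques, N m; "tool_pos": TCP position; "tcp_rot": TCP orientation; "force": force on the tool from outside, world axes, zero at the start; "moment": the same for the moment, N m; "opening": finger opening in m; "gripper_force": force on a finger pad.
Only numpy, scipy, OpenCV 4.12 (cv2) and the standard library are available. Lean on these libraries where they do the work, as an engineer would, in place of code of your own. Each camera call takes 0.05 s, during which the arm holds its last target. There are 200 camera calls.

## Working session

There is one attempt and no reset: what is moved stays moved. The work goes in short steps, Python scripts to look and compute and a shell command to move; the robot and the scene stay as the last step left them, time stands still between calls to the robot, and variables do not carry over. Pictures are saved under pics/ and viewed, at most 10 in all, crops included, and the job is handed in when it is done.

```bash
ls; mkdir -p pics
cat > h.py <<'E'
from plant import *
import numpy as np, cv2
def ray(ci,u,v):
    x=(u-ci["cx"])/ci["fx"]; y=(v-ci["cy"])/ci["fy"]
    p=cv2.undistortPoints(np.array([[[float(u),float(v)]]]),np.array([[ci["fx"],0,ci["cx"]],[0,ci["fy"],ci["cy"]],[0,0,1.]]),np.array([ci["k1"],0,0,0.]))[0,0]
    T=np.array(ci["T"]); return T[:3,3],T[:3,:3]@np.array([p[0],-p[1],-1])
def onz(ci,u,v,z):
    o,d=ray(ci,u,v); return o+d*(z-o[2])/d[2]
def proj(ci,P):
    T=np.array(ci["T"]); c=T[:3,:3].T@(np.array(P)-T[:3,3]); x,y=c[0]/-c[2],-c[1]/-c[2]; s=1+ci["k1"]*(x*x+y*y)
    return ci["cx"]+ci["fx"]*x*s, ci["cy"]+ci["fy"]*y*s
E
python3 - <<'E'
from h import *
for n in("top","side"):
    cv2.imwrite(f"pics/{n}0.png",capture(n)); c=camera_info(n); print(n,c["fx"],c["k1"],np.round(c["T"],3).tolist())
s=get_state(); print(s["time"],s["tool_pos"],np.round(s["tcp_rot"],3).tolist(),s["opening"])
E
```

```text
pics
top 516.8464870096259 0.010807399482744163 [[-0.111, 0.967, -0.228, 0.201], [-0.994, -0.109, 0.023, -0.137], [-0.003, 0.229, 0.973, 1.452], [0.0, 0.0, 0.0, 1.0]]
side 381.8956204681586 -0.03869563501826672 [[0.344, 0.411, -0.844, -0.367], [-0.939, 0.175, -0.298, -0.474], [0.026, 0.895, 0.446, 0.594], [0.0, 0.0, 0.0, 1.0]]
0.1 [0.29670112 0.60556491 0.20833009] [[-0.898, 0.44, -0.001], [0.44, 0.898, -0.002], [0.0, -0.002, -1.0]] 0.08555376167410535
```

View pics/top0.png

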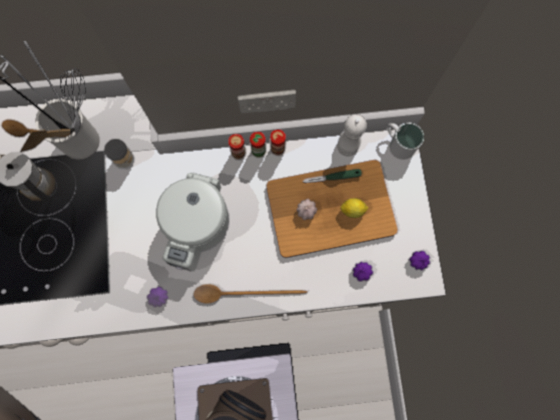

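View pics/side0.png

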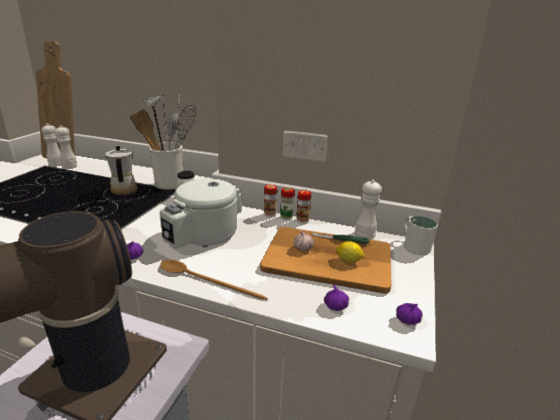

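Run:
```python
from h import *
t=cv2.imread("pics/top0.png"); s=cv2.imread("pics/side0.png")
a=cv2.resize(t[165:280,140:250],None,fx=5,fy=5,interpolation=cv2.INTER_CUBIC)
b=cv2.resize(s[165:265,150:250],None,fx=5,fy=5,interpolation=cv2.INTER_CUBIC)[:500]
o=np.zeros((575,800,3),np.uint8)
a=cv2.resize(t[165:280,140:250],(440,460),interpolation=cv2.INTER_CUBIC); b=cv2.resize(s[170:260,155:245],(360,360),interpolation=cv2.INTER_CUBIC)
o[:460,:440]=a;o[:360,440:]=b
cv2.imwrite("pics/c1.png",o[:460])
c=camera_info("top"); k=camera_info("side")
print("base",proj(c,[0,0,0.1]),"tcp",proj(c,[.297,.606,.21]))
g=onz(c,307,209,.05); print("garlic",g,proj(k,g)); 
for n,p in dict(garlic=(307,209,.05),lemon=(354,208,.05),lid=(192,212,.15),cons=(178,256,.12)).items(): print(n,np.round(onz(c,*p),3),np.round(proj(k,onz(c,*p))))
```

```text
base (np.float64(232.90714390328907), np.float64(426.2010638909952)) tcp (np.float64(-41.01840243932145), np.float64(330.72528346802704))
garlic [ 0.53484085 -0.25233092  0.05      ] (np.float64(303.9691279742702), np.float64(239.88333567943798))
garlic [ 0.535 -0.252  0.05 ] [304. 240.]
lemon [ 0.523 -0.383  0.05 ] [350. 252.]
lid [0.536 0.053 0.15 ] [206. 190.]
cons [0.431 0.102 0.12 ] [172. 211.]
```

View pics/c1.png

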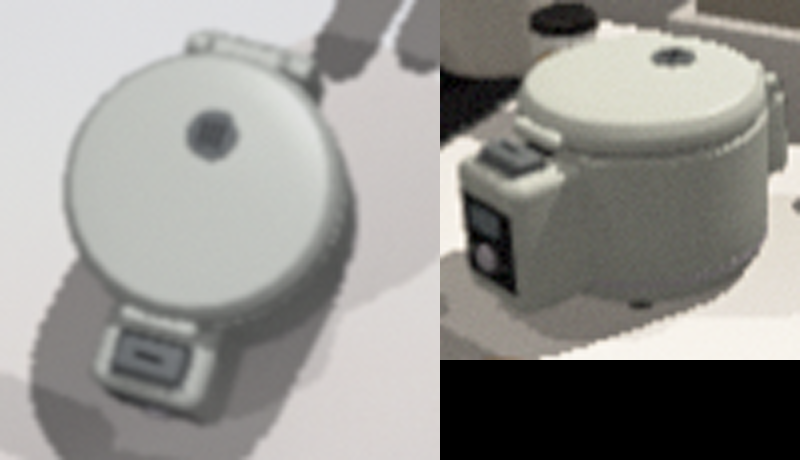

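The top view shows the cooker key at (178,254), the lid disc centred at (190,210.5), the garlic at (307,209), and the lemon at (354,208). In the side view the key is at (174,208).

```bash
cat >> h.py <<'E'
def tri(a,b):
    (o,d),(p,e)=ray(*a),ray(*b); d=d/np.linalg.norm(d); e=e/np.linalg.norm(e)
    s,t=np.linalg.lstsq(np.c_[d,-e],p-o,rcond=None)[0]; return (o+s*d+p+t*e)/2,np.linalg.norm(o+s*d-p-t*e)
def go(P,yaw=None):
    s=get_state(); R=np.array(s["tcp_rot"]); p=np.array(s["tool_pos"])
    print("t",round(s["time"],2),"tcp",p.round(4),"yaw(y-axis vs world y)",round(np.degrees(np.arctan2(-R[0,1],R[1,1])),1))
    for q in np.atleast_2d(P): print("  to",np.round(q,3),"units",np.round(R.T@(q-p)/.12,3))
E
python3 - <<'E'
from h import *
t=cv2.imread("pics/top0.png"); c=camera_info("top"); k=camera_info("side")
K,e=tri((c,178,254.2),(k,173.75,208)); print("key tri",K,e)
k1=onz(c,178,254.2,.1305); l1=onz(c,190,210.5,.142); print("key",k1,"lid",l1, "dist",np.linalg.norm((l1-k1)[:2]),"yaw",np.degrees(np.arctan2(*(l1-k1)[1::-1])))
hsv=cv2.cvtColor(t,cv2.COLOR_BGR2HSV)[190:230,290:325]
m=(hsv[...,1]<90)&(hsv[...,2]>60); n,lab,st,ce=cv2.connectedComponentsWithStats(m.astype(np.uint8)); i=1+st[1:,4].argmax(); print("garlic",st[i],ce[i]+[290,190]); print(onz(c,*(ce[i]+[290,190]),.048))
# lip front centre/console pts: console centre of back hinge housing
for u,v,z in [(140+190/4,165+38/4,.13),(140+318/4,165+75/4,.13)]: print("hinge end",onz(c,u,v,z))
# key edges corners
for u,v in [(117,327),(189,345),(182,388),(112,372)]: print(onz(c,140+u/4,165+v/4,.1305)[:2].round(4))
go([[*k1[:2],.2],[*k1[:2],.145]])
E
```

```text
key tri [0.43493638 0.09985301 0.1266805 ] 0.0017888770938489537
key [0.43376952 0.09991418 0.1305    ] lid [0.54311664 0.0590203  0.142     ] dist 0.11674374710105442 yaw -20.50490219363118
garlic [  7   9  20  21 309] [306.31067961 208.96440129]
[ 0.53563455 -0.25059205  0.048     ]
hinge end [0.64596329 0.06025531 0.13      ]
hinge end [ 0.61067472 -0.02264379  0.13      ]
[0.4557 0.1211]
[0.4388 0.0757]
[0.4114 0.0821]
[0.4268 0.1262]
t 0.1 tcp [0.2967 0.6056 0.2083] yaw(y-axis vs world y) -26.1
  to [0.434 0.1   0.2  ] units [-2.88  -3.281  0.076]
  to [0.434 0.1   0.145] units [-2.881 -3.28   0.534]
```

```bash
python3 -m jog '[-0.288,-0.328,0.008,0,0,-0.005,1,-0.288,-0.328,0.008,0,0,-0.005,1,-0.288,-0.328,0.008,0,0,-0.005,1,-0.288,-0.328,0.008,0,0,-0.005,1,-0.288,-0.328,0.008,0,0,-0.005,1,-0.288,-0.328,0.008,0,0,-0.005,1,-0.288,-0.328,0.008,0,0,-0.005,1,-0.288,-0.328,0.008,0,0,-0.005,1,-0.288,-0.328,0.008,0,0,-0.005,1,-0.288,-0.328,0.008,0,0,-0.002,1,0,0,0,0,0,0,1]' 40
python3 - <<'E'
from h import *
s=get_state(); print(np.round(s["tcp_rot"],3).tolist(),s["opening"])
K=np.array([.434,.0999])-.002*np.array([.937,-.35])
go([[*K,.16],[*K,.1305],[*K,.1225]])
cv2.imwrite("pics/w1.png",capture("wrist"))
E
```

```text
time: 1.48
tool_pos: [0.4583, 0.1051, 0.1996]
tcp_rot: [[-0.935, 0.355, -0.001], [0.355, 0.935, -0.0], [0.0, -0.001, -1.0]]
force: [-0.1, 0.3, 0.6]
opening: 0.0
gripper_force: 0.0
[[-0.935, 0.355, -0.001], [0.355, 0.935, -0.0], [0.0, -0.001, -1.0]] 1.7925355323599766e-05
t 1.48 tcp [0.4583 0.1051 0.1996] yaw(y-axis vs world y) -20.8
  to [0.432 0.101 0.16 ] units [ 0.191 -0.112  0.33 ]
  to [0.432 0.101 0.13 ] units [ 0.191 -0.112  0.576]
  to [0.432 0.101 0.122] units [ 0.191 -0.112  0.643]
```

View pics/w1.png

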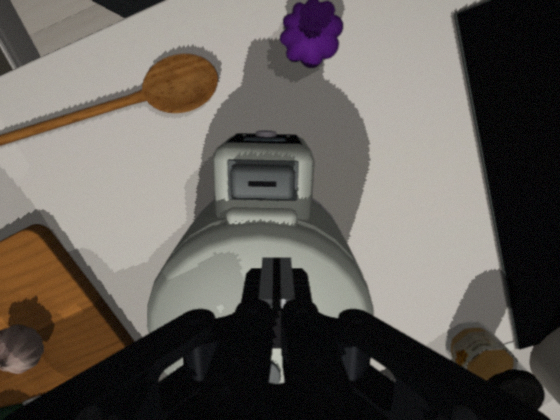

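The wrist view shows the key centred at (262,181), with the lip behind it at (262,216) and clear space around it.

```bash
python3 - <<'E'
from h import *
w=camera_info("wrist"); c=camera_info("top")
k=onz(w,262.5,181,.1305); print(k,"lip",onz(w,261,215,.15), tri((w,262.5,181),(c,178,254.2)))
E
python3 -m jog '[0.095,-0.056,0,0,0,0,1,0.096,-0.056,0,0,0,0,1,0,0,0.2,0,0,0,1,0,0,0,0,0,0,1]'
python3 -c "
from h import *
K=np.array([.432,.101]);go([[*K,.1305],[*K,.1225]])"
```

```text
[0.43177095 0.10558603 0.1305    ] lip [0.4494553  0.09840112 0.15      ] (array([0.4364455 , 0.10327196, 0.1112815 ]), np.float64(0.0014008302939981843))
time: 2.02
tool_pos: [0.429, 0.104, 0.1743]
tcp_rot: [[-0.937, 0.348, -0.004], [0.348, 0.937, 0.0], [0.004, -0.001, -1.0]]
force: [-0.4, -0.3, 1.3]
opening: -0.0002
gripper_force: 0.0
t 2.02 tcp [0.429  0.104  0.1743] yaw(y-axis vs world y) -20.4
  to [0.432 0.101 0.13 ] units [-0.033 -0.015  0.365]
  to [0.432 0.101 0.122] units [-0.034 -0.015  0.432]
```

```bash
python3 -m jog '[-0.018,0,0.17,0,0,0,1,0,0,0.17,0,0,0,1,0,0,0.03,0,0,0,1,0,0,0.02,0,0,0,1,0,0,0.02,0,0,0,1]'
```

```text
time: 2.65
tool_pos: [0.4343, 0.1026, 0.1279]
tcp_rot: [[-0.937, 0.349, 0.002], [0.349, 0.937, -0.0], [-0.002, 0.001, -1.0]]
force: [0.2, -0.2, -0.8]
opening: 0.0
gripper_force: 0.0
```

```bash
python3 -m jog '[0,0,0.01,0,0,0,1,0,0,0.02,0,0,0,1,0,0,0,0,0,0,1]'
```

```text
time: 3.02
tool_pos: [0.4335, 0.1024, 0.1231]
tcp_rot: [[-0.937, 0.35, -0.0], [0.35, 0.937, 0.0], [0.0, -0.0, -1.0]]
force: [0.1, -0.3, 0.6]
opening: -0.0001
gripper_force: 0.0
```

```bash
python3 -m jog '[0,0,0.02,0,0,0,1,0,0,0,0,0,0,1]'; python3 -c "
from h import *
cv2.imwrite('pics/w2.png',np.vstack([capture('wrist')[150:420],cv2.resize(capture('side')[170:260,120:250],(560,388),interpolation=cv2.INTER_CUBIC)[:330]]))"
```

```text
time: 3.28
tool_pos: [0.4334, 0.1025, 0.1206]
tcp_rot: [[-0.937, 0.35, -0.001], [0.35, 0.937, -0.0], [0.001, -0.0, -1.0]]
force: [0.5, -0.2, -0.2]
opening: 0.0002
gripper_force: 0.0
```

View pics/w2.png

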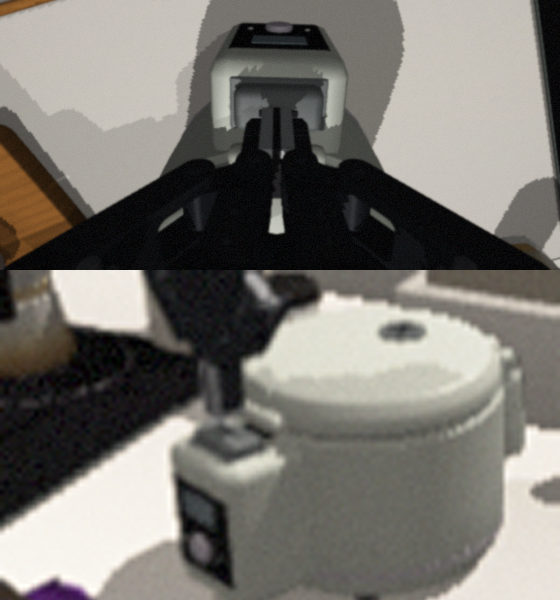

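The fingertips are centred over the key at (278,105) and have not touched it yet, and the lid is still shut. I'll keep descending in small steps.

```bash
python3 -m jog '[0,0,0.02,0,0,0,1,0,0,0,0,0,0,1]' | grep -E 'tool_pos|force'; python3 -m jog '[0,0,0.02,0,0,0,1,0,0,0,0,0,0,1]'| grep -E 'tool_pos|force'; python3 -m jog '[0,0,0.02,0,0,0,1,0,0,0,0,0,0,1]'| grep -E 'tool_pos|force'
```

```text
tool_pos: [0.4334, 0.1025, 0.1181]
force: [-0.6, 0.1, 1.1]
gripper_force: 0.0
tool_pos: [0.4334, 0.1025, 0.1158]
force: [-0.1, -0.5, -0.1]
gripper_force: 0.0
tool_pos: [0.4334, 0.1025, 0.1134]
force: [-0.3, 0.0, 0.5]
gripper_force: 0.0
```

Run:
```python
from h import *
s=get_state(); k=camera_info("side"); w=camera_info("wrist"); T=np.array(w["T"])
print(proj(k,[.4334,.1025,.1206]),proj(k,s["tool_pos"]),"wrist",proj(w,s["tool_pos"]),T.round(3).tolist())
a=capture("side"); b=capture("wrist"); c=capture("top")
cv2.imwrite("pics/a3.png",np.hstack([cv2.resize(a[170:250,130:210],(400,400),interpolation=cv2.INTER_CUBIC),cv2.resize(b[180:340,200:360],(400,400),interpolation=cv2.INTER_CUBIC)]))
```

```text
(np.float64(172.4890949712018), np.float64(210.03953231894286)) (np.float64(172.7394283547112), np.float64(212.36907026040126)) wrist (np.float64(276.61524630028555), np.float64(253.31915330553704)) [[0.349, -0.891, -0.29, 0.359], [0.937, 0.332, 0.109, 0.13], [-0.001, -0.31, 0.951, 0.279], [0.0, 0.0, 0.0, 1.0]]
```

View pics/a3.png

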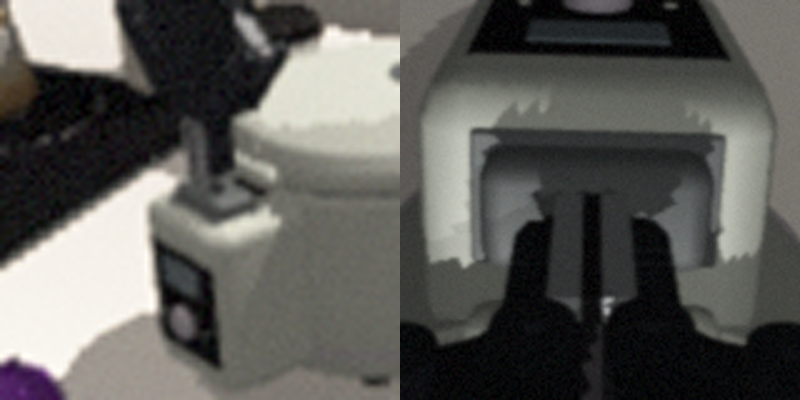

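In the side view the tips sit at about (173,208), just above the key. The reported TCP projects about 4 px lower, so the real tips are roughly 10–14 mm behind it. I'll lower until there is contact and use that to calibrate.

```bash
for i in 1; do python3 -m jog '[0,0,0.015,0,0,0,1,0,0,0,0,0,0,1]' | grep -E 'tool_pos|^force'; done; python3 -m jog '[0,0,0.015,0,0,0,1,0,0,0,0,0,0,1]'| grep -E 'tool_pos|^force'; python3 -m jog '[0,0,0.015,0,0,0,1,0,0,0,0,0,0,1]'| grep -E 'tool_pos|^force'
```

```text
tool_pos: [0.4335, 0.1025, 0.1117]
force: [0.7, -0.3, -0.7]
tool_pos: [0.4334, 0.1025, 0.1098]
force: [-0.3, -0.1, -0.6]
tool_pos: [0.4338, 0.1025, 0.1085]
force: [-0.6, 0.4, 1.6]
```

```bash
python3 -m jog '[0,0,0.02,0,0,0,1,0,0,0,0,0,0,1]' | grep -E 'tool_pos|^force'; python3 -m jog '[0,0,0.02,0,0,0,1,0,0,0,0,0,0,1]'| grep -E 'tool_pos|^force'; python3 -m jog '[0,0,0.02,0,0,0,1,0,0,0,0,0,0,1]'| grep -E 'tool_pos|^force'
```

```text
tool_pos: [0.4338, 0.1025, 0.1061]
force: [-1.5, 1.2, 3.5]
tool_pos: [0.4338, 0.1025, 0.1036]
force: [-0.6, -0.5, 4.8]
tool_pos: [0.4338, 0.1025, 0.1018]
force: [-3.0, -0.0, 7.4]
```

Contact began at reported z≈0.109, and the key is now bottomed. The reported TCP is therefore about 21 mm lower than the real tips. One small extra push, then I let go.

```bash
python3 -m jog '[0,0,0.02,0,0,0,1,0,0,0,0,0,0,1]' | grep -E 'tool_pos|^force'; python3 -m jog '[0,0,-0.3,0,0,0,1,0,0,-0.45,0,0,0,1,0,0,-0.45,0,0,0,1,0,0,-0.45,0,0,0,0,0,0,0,0,0,0,0,0,0,0,0,0,0,0,0,0,0,0,0,0,0]' | grep -E 'time|tool_pos|^force'
python3 - <<'E'
from h import *
s=get_state();k=camera_info("side"); print(proj(k,s["tool_pos"]))
a=capture("side"); c=capture("top"); cv2.imwrite("pics/a4.png",np.hstack([cv2.resize(a[60:270,120:320],(400,420)),cv2.resize(c[160:280,130:245],(400,420))]))
E
```

```text
tool_pos: [0.4339, 0.1025, 0.1016]
force: [-8.0, -0.7, 19.7]
time: 6.9
tool_pos: [0.4326, 0.1024, 0.294]
force: [0.2, -0.4, -0.1]
(np.float64(166.32095045738703), np.float64(149.80979757417677))
```

View pics/a4.png

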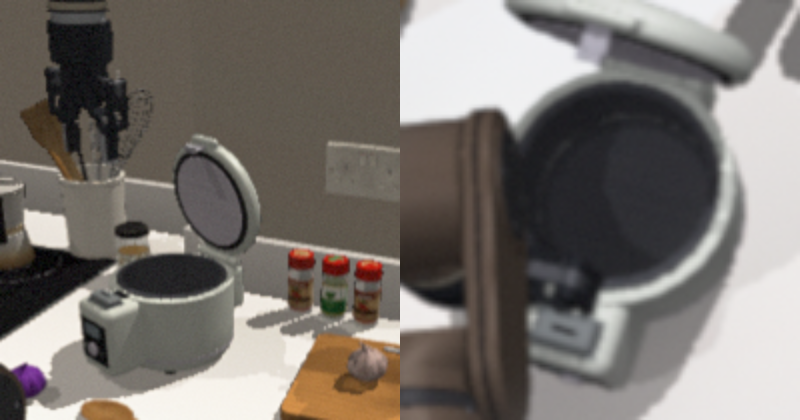

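The lid is open, standing at the hinge, and the garlic is on the board. Next I move above the garlic.

```bash
python3 -c "
from h import *
go([[.5356,-.2506,.16]])"
```

```text
t 7.0 tcp [0.4328 0.1025 0.2946] yaw(y-axis vs world y) -20.5
  to [ 0.536 -0.251  0.16 ] units [-1.835 -2.455  1.119]
```

```bash
python3 -m jog '[-0.23,-0.307,0.14,0,0,0,0,-0.23,-0.307,0.14,0,0,0,0,-0.23,-0.307,0.14,0,0,0,0,-0.23,-0.307,0.14,0,0,0,0,-0.23,-0.307,0.14,0,0,0,0,-0.23,-0.307,0.14,0,0,0,0,-0.23,-0.307,0.14,0,0,0,0,-0.23,-0.307,0.14,0,0,0,0,0,0,0,0,0,0,0,0,0,0,0,0,0,0]'|grep tool_pos
python3 - <<'E'
from h import *
w=camera_info("wrist"); b=capture("wrist"); k=camera_info("side")
print("pred",proj(w,[.5356,-.2506,.048]))
hsv=cv2.cvtColor(b,cv2.COLOR_BGR2HSV)
m=((hsv[...,1]<90)&(hsv[...,2]>60)).astype(np.uint8)
n,lab,st,ce=cv2.connectedComponentsWithStats(m)
for i in range(1,n):
    if 500<st[i,4]<40000: print(st[i],ce[i].round(),onz(w,*ce[i],.048).round(4))
cv2.imwrite("pics/w5.png",b)
go([[.5356,-.2506,.16]])
E
```

```text
tool_pos: [0.5369, -0.2504, 0.1614]
pred (np.float64(275.6266137665128), np.float64(195.1276503424983))
[ 243  160   64   67 3070] [275. 193.] [ 0.5339 -0.2508  0.048 ]
[   0  199   99  166 7799] [ 34. 294.] [ 0.5464 -0.5019  0.048 ]
[244 267  62  29 721] [273. 280.] [ 0.6129 -0.2822  0.048 ]
t 8.3 tcp [ 0.5371 -0.25    0.162 ] yaw(y-axis vs world y) -20.4
  to [ 0.536 -0.251  0.16 ] units [ 0.01  -0.009  0.016]
```

View pics/w5.png

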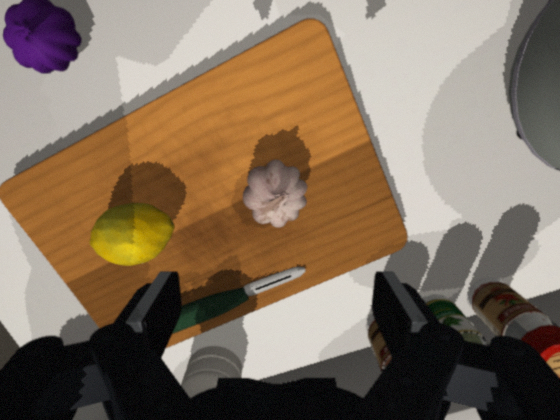

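The garlic is at (275,193) and agrees with the top view within 2 mm. The lemon at (132,233) and the peeler are clear of the fingers.

```bash
python3 -c "
import plant; print([n for n in dir(plant) if n[0]!='_']); print(getattr(plant,'grip_point_offset',None))"; python3 -m jog '[0.01,-0.005,0.3,0,0,0,0,0,0,0.3,0,0,0,0,0,0,0.3,0,0,0,0,0,0,0.22,0,0,0,0,0,0,0.1,0,0,0,0,0,0,0.05,0,0,0,0,0,0,0,0,0,0,0]' | grep -E 'tool_pos|^force'
```

```text
['MotionError', 'camera_info', 'capture', 'get_state', 'grip_point_offset', 'hand_in']
0.0187
tool_pos: [0.5366, -0.251, 0.0107]
force: [0.5, 0.5, -0.2]
```

```bash
python3 -m jog '[0.01,0,0.04,0,0,0,0,0.01,0,0.04,0,0,0,0,0,0,0,0,0,0,0.3,0,0,0,0,0,0,0.3,0,0,0,0,0,0,0.3]' 25 | grep -E 'time|tool_pos|^force|opening|gripper'
python3 - <<'E'
from h import *
cv2.imwrite("pics/a6.png",np.hstack([cv2.resize(capture("side")[200:290,260:380],(480,360)),cv2.resize(capture("wrist")[80:400,140:420],(315,360))]))
E
```

```text
time: 9.8
tool_pos: [0.5339, -0.2503, 0.0004]
force: [0.3, -0.8, -0.0]
opening: 0.0599
gripper_force: 0.0
```

View pics/a6.png

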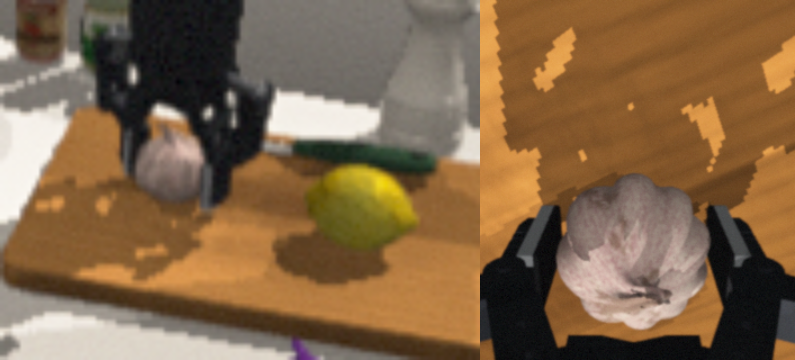

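The pads straddle the bulb at mid height and are well centred. I'll close gently and lift.

```bash
python3 -m jog '[0,0,0,0,0,0,0.6,0,0,0,0,0,0,0.6,0,0,0,0,0,0,0.6,0,0,0,0,0,0,0.6]' 25 | grep -E 'tool_pos|^force|opening|gripper'
python3 -m jog '[0,0,-0.1,0,0,0,0.6,0,0,-0.3,0,0,0,0.6,0,0,-0.4,0,0,0,0.6,0,0,-0.4,0,0,0,0.6,0,0,-0.4,0,0,0,0.6,0,0,-0.35,0,0,0,0.6,0,0,0,0,0,0,0.6]'
python3 - <<'E'
from h import *
u=np.array([.937,-.35]); K=np.array([.4335,.101]); C=K+.117*u; D=C-.01*u; print("C",C)
go([[*D,.25],[*D,.02]])
E
```

```text
tool_pos: [0.5341, -0.2504, 0.0008]
force: [-1.0, 1.0, 4.7]
opening: 0.0536
gripper_force: 26.4
time: 11.28
tool_pos: [0.5356, -0.2513, 0.2393]
tcp_rot: [[-0.937, 0.35, 0.008], [0.35, 0.937, -0.005], [-0.009, -0.002, -1.0]]
force: [-0.3, 0.4, -0.5]
opening: 0.054
gripper_force: 26.6
C [0.543129 0.06005 ]
t 11.28 tcp [ 0.5356 -0.2513  0.2393] yaw(y-axis vs world y) -20.5
  to [0.534 0.064 0.25 ] units [ 0.931  2.453 -0.103]
  to [0.534 0.064 0.02 ] units [0.948 2.457 1.814]
```

```bash
python3 -m jog '[0.122,0.307,-0.02,0,0,0,0.6,0.122,0.307,-0.02,0,0,0,0.6,0.122,0.307,0,0,0,0,0.6,0.122,0.307,0,0,0,0,0.6,0.122,0.307,0,0,0,0,0.6,0.122,0.307,0,0,0,0,0.6,0.122,0.307,0,0,0,0,0.6,0.122,0.307,0,0,0,0,0.6,0,0,0,0,0,0,0.6,0,0,0,0,0,0,0.6]'
python3 - <<'E'
from h import *
C=np.array([.5431,.060]); u=np.array([.937,-.35]); D=C-.015*u
go([[*D,.02]])
E
```

```text
time: 12.52
tool_pos: [0.5265, 0.0666, 0.2376]
tcp_rot: [[-0.937, 0.349, -0.002], [0.349, 0.937, -0.0], [0.002, -0.001, -1.0]]
force: [-0.4, -0.6, -0.9]
opening: 0.0539
gripper_force: 26.6
t 12.53 tcp [0.5265 0.0666 0.2376] yaw(y-axis vs world y) -20.5
  to [0.529 0.065 0.02 ] units [-2.800e-02 -1.000e-03  1.813e+00]
```

```bash
python3 -m jog '[-0.02,0,0.25,0,0,0,0.6,-0.01,0,0.3,0,0,0,0.6,0,0,0.3,0,0,0,0.6,0,0,0.3,0,0,0,0.6,0,0,0.25,0,0,0,0.6,0,0,0.15,0,0,0,0.6,0,0,0.1,0,0,0,0.6,0,0,0.05,0,0,0,0.6,0,0,0,0,0,0,0.6]'
```

```text
time: 13.65
tool_pos: [0.5309, 0.0655, 0.0354]
tcp_rot: [[-0.937, 0.35, 0.001], [0.35, 0.937, -0.0], [-0.001, 0.0, -1.0]]
force: [0.8, -0.2, -0.7]
opening: 0.0534
gripper_force: 26.6
```

```bash
python3 -m jog '[0,0,0.05,0,0,0,0.6,0,0,0.05,0,0,0,0.6,0,0,0.02,0,0,0,0.6,0,0,0,0,0,0,0.6]'|grep -E 'tool_pos|^force';  python3 -m jog '[0,0,0.015,0,0,0,0.6,0,0,0,0,0,0,0.6]'|grep -E 'tool_pos|^force'; python3 -m jog '[0,0,0.01,0,0,0,0.6,0,0,0,0,0,0,0.6]'|grep -E 'tool_pos|^force'
```

```text
tool_pos: [0.5303, 0.0657, 0.0203]
force: [-0.3, 0.9, -0.6]
tool_pos: [0.5305, 0.0656, 0.0188]
force: [-0.1, 0.4, 0.2]
tool_pos: [0.5304, 0.0656, 0.0175]
force: [0.5, 0.0, -0.2]
```

```bash
python3 -m jog '[0,0,0.01,0,0,0,0.6,0,0,0,0,0,0,0.6]'|grep -E 'tool_pos|^force'; python3 -m jog '[0,0,0.008,0,0,0,0.6,0,0,0,0,0,0,0.6]'|grep -E 'tool_pos|^force'
```

```text
tool_pos: [0.5307, 0.0656, 0.0171]
force: [-2.3, 0.1, 4.7]
tool_pos: [0.5307, 0.0656, 0.017]
force: [-4.9, -0.0, 10.2]
```

Contact, exactly at the predicted height. I'll ease off, release slowly, then rise.

```bash
python3 -m jog '[0,0,-0.012,0,0,0,0.6,0,0,0,0,0,0,0.6,0,0,0,0,0,0,0.35,0,0,0,0,0,0,0.3,0,0,0,0,0,0,0.25,0,0,0,0,0,0,0.2,0,0,0,0,0,0,0.2]'|grep -E 'tool_pos|force|opening'; python3 -m jog '[0,0,-0.1,0,0,0,0.2,0,0,-0.3,0,0,0,0.2,0,0,-0.4,0,0,0,0.2,0,0,-0.4,0,0,0,0.2,0,0,-0.4,0,0,0,0.2,0,0,-0.4,0,0,0,0.2,0,0,0,0,0,0,0.2]'|grep -E 'tool_pos|force|opening';python3 - <<'E'
from h import *
cv2.imwrite("pics/a7.png",np.hstack([cv2.resize(capture("wrist"),(480,360)),cv2.resize(capture("side")[60:270,120:300],(309,360))]))
E
```

```text
tool_pos: [0.5305, 0.0651, 0.0169]
force: [-0.8, -3.6, -0.7]
opening: 0.0682
gripper_force: 0.0
tool_pos: [0.5331, 0.0662, 0.2637]
force: [0.1, -0.4, 0.4]
opening: 0.0682
gripper_force: 0.0
```

View pics/a7.png

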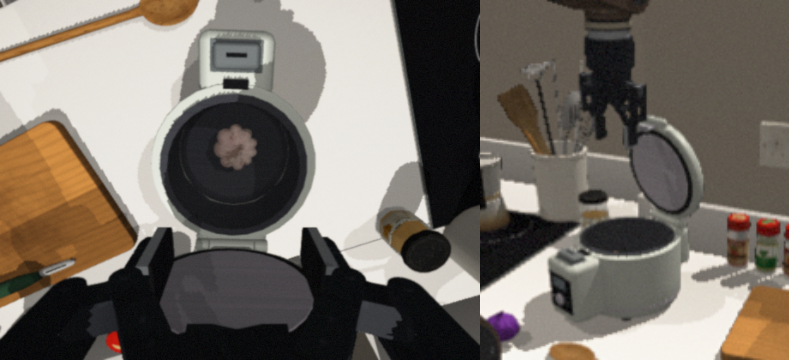

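The garlic lies in the pot at (235,147) and the lid stands fully open. Next I go over and behind the lid with the fingers shut and swing it down along its arc.

Run:
```python
from h import *
C=np.array([.5431,.060]); u=np.array([.937,-.35])
W=lambda x,z:[*(C+x*u),z-.0215]
go([W(-.012,.358),W(.138,.358),W(.138,.28)])
prev=np.array([.138,.28]); R=.155;n=.027
for th in np.arange(1.42,-.01,-.142):
    p=np.array([.094-R*np.cos(th)+n*np.sin(th)+.011,.126+R*np.sin(th)+n*np.cos(th)])
    d=p-prev; print(round(th,2),p.round(3),"units x,z",np.round(-d/.12,3)); prev=p
```

```text
t 17.0 tcp [0.5304 0.0661 0.2578] yaw(y-axis vs world y) -20.4
  to [0.532 0.064 0.336] units [-0.018 -0.01  -0.656]
  to [0.672 0.012 0.336] units [-1.268 -0.011 -0.655]
  to [0.672 0.012 0.258] units [-1.267 -0.012 -0.005]
1.42 [0.108 0.283] units x,z [ 0.247 -0.027]
1.28 [0.086 0.282] units x,z [0.186 0.009]
1.14 [0.064 0.278] units x,z [0.183 0.035]
0.99 [0.043 0.271] units x,z [0.176 0.061]
0.85 [0.023 0.26 ] units x,z [0.165 0.085]
0.71 [0.005 0.248] units x,z [0.152 0.108]
0.57 [-0.011  0.232] units x,z [0.135 0.128]
0.43 [-0.025  0.215] units x,z [0.115 0.146]
0.28 [-0.036  0.195] units x,z [0.094 0.161]
0.14 [-0.045  0.175] units x,z [0.07  0.172]
0.0 [-0.05   0.153] units x,z [0.045 0.181]
```

```bash
python3 -m jog '[0,0,-0.25,0,0,0,1,0,0,-0.4,0,0,0,1,0,0,-0.1,0,0,0,1,0,0,0,0,0,0,1]'
```

```text
time: 17.5
tool_pos: [0.5303, 0.0658, 0.346]
tcp_rot: [[-0.937, 0.35, -0.001], [0.35, 0.937, 0.0], [0.001, -0.0, -1.0]]
force: [-0.1, -0.8, 0.0]
opening: 0.0002
gripper_force: 0.0
```

```bash
python3 -m jog '[-0.32,0,0,0,0,0,1,-0.32,0,0,0,0,0,1,-0.32,0,0,0,0,0,1,-0.32,0,0,0,0,0,1,0,0,0,0,0,0,1,0,0,0,0,0,0,1]' |grep -E 'tool_pos|^force'; python3 -m jog '[0,0,0.25,0,0,0,1,0,0,0.25,0,0,0,1,0,0,0.2,0,0,0,1,0,0,0,0,0,0,1]'|grep -E 'time|tool_pos|^force'
```

```text
tool_pos: [0.6734, 0.0122, 0.3441]
force: [0.5, -0.9, -0.6]
time: 18.75
tool_pos: [0.672, 0.0128, 0.2599]
force: [0.1, 0.2, 0.5]
```

```bash
python3 -m jog '[0.12,0,-0.01,0,0,0,1,0.12,0,-0.01,0,0,0,1,0.09,0,0,0,0,0,1,0.09,0,0.01,0,0,0,1,0.09,0,0.015,0,0,0,1,0.09,0,0.02,0,0,0,1,0.088,0,0.03,0,0,0,1,0.088,0,0.03,0,0,0,1]' |grep -E 'time|tool_pos|^force'; python3 -c "
from h import *
cv2.imwrite('pics/a8.png',cv2.resize(capture('side')[60:270,120:300],(540,600)))"
```

```text
time: 19.75
tool_pos: [0.5864, 0.0448, 0.2522]
force: [1.8, 1.2, 1.4]
```

View pics/a8.png

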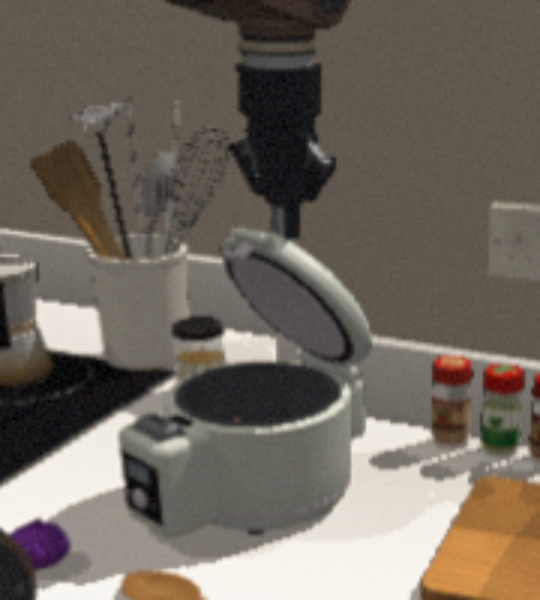

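The lid is coming down with the finger behind it. I'll carry on along the arc.

```bash
python3 -m jog '[0.083,0,0.04,0,0,0,1,0.083,0,0.043,0,0,0,1,0.076,0,0.054,0,0,0,1,0.076,0,0.054,0,0,0,1,0.068,0,0.064,0,0,0,1,0.068,0,0.064,0,0,0,1,0.058,0,0.073,0,0,0,1,0.058,0,0.073,0,0,0,1,0.047,0,0.08,0,0,0,1,0.047,0,0.08,0,0,0,1,0.035,0,0.086,0,0,0,1,0.035,0,0.086,0,0,0,1]' |grep -E 'time|tool_pos|^force'
```

```text
time: 21.3
tool_pos: [0.5043, 0.0754, 0.1563]
force: [-0.7, 0.9, 1.3]
```

```bash
python3 -m jog '[0.08,0,0.05,0,0,0,1,0.08,0,0.05,0,0,0,1,0,0,0.04,0,0,0,1,0,0,0.02,0,0,0,1,0,0,0,0,0,0,1]' |grep -E 'time|tool_pos|^force'; python3 -m jog '[0,0,0.03,0,0,0,1,0,0,0,0,0,0,1]' |grep -E 'tool_pos|^force'; python3 -m jog '[0,0,0.02,0,0,0,1,0,0,0,0,0,0,1]' |grep -E 'tool_pos|^force'
```

```text
time: 21.92
tool_pos: [0.4847, 0.0827, 0.1392]
force: [-7.6, 1.1, 11.5]
tool_pos: [0.486, 0.0821, 0.1336]
force: [0.6, 0.2, -1.1]
tool_pos: [0.4863, 0.0821, 0.1315]
force: [-1.3, 1.5, 1.1]
```

```bash
python3 -m jog '[0,0,0.02,0,0,0,1,0,0,0,0,0,0,1]' |grep -E 'tool_pos|^force'; python3 -m jog '[0,0,0.02,0,0,0,1,0,0,0,0,0,0,1]' |grep -E 'tool_pos|^force'
```

```text
tool_pos: [0.4867, 0.0821, 0.1307]
force: [-3.6, 0.2, 7.3]
tool_pos: [0.4868, 0.0821, 0.1305]
force: [-9.9, 0.3, 17.8]
```

That is a hard stop: 17.8 N with no further travel. I'll back off and check that it stays shut by comparing with the first pictures.

```bash
python3 -m jog '[0,0,-0.1,0,0,0,1,0,0,-0.4,0,0,0,1,0,0,-0.45,0,0,0,1,0,0,-0.45,0,0,0,1,0,0,-0.3,0,0,0,1,0,0,0,0,0,0,1,0,0,0,0,0,0,1,0,0,0,0,0,0,1,0,0,0,0,0,0,1,0,0,0,0,0,0,1,0,0,0,0,0,0,1,0,0,0,0,0,0,1]' |grep -E 'time|tool_pos|^force'
python3 - <<'E'
from h import *
a=cv2.imread("pics/side0.png").astype(int); b=capture("side").astype(int); d=np.abs(a-b).max(2)
print("lid region vs start",np.median(d[180:205,180:240]),np.mean(d[180:205,180:240]>40),"open-lid region",np.mean(d[120:165,205:250]>40),"lemon/peeler",np.mean(d[232:265,315:385]>40))
o=cv2.imread("pics/a8.png"); 
hs=lambda m:cv2.cvtColor(m.astype(np.uint8),cv2.COLOR_BGR2HSV)
for m in(a,b):
    y=hs(m)[225:270,325:385]; q=np.argwhere((y[...,0]>20)&(y[...,0]<35)&(y[...,1]>180)); g=np.argwhere((y[...,0]>40)&(y[...,0]<90)&(y[...,1]>80)); print("lemon",q.mean(0).round(1),"peeler",g.mean(0).round(1),len(q),len(g))
    print("lid top row at col 206:",[int(v) for v in m[176:200:3,206,1]])
E
```

```text
time: 24.42
tool_pos: [0.4867, 0.082, 0.3311]
force: [0.5, -0.4, -0.5]
lid region vs start 3.0 0.0 open-lid region 0.0 lemon/peeler 0.0
lemon [25.5 24.9] peeler [13.6 26.7] 376 90
lid top row at col 206: [106, 220, 224, 224, 221, 219, 220, 219]
lemon [25.5 24.8] peeler [13.6 26.3] 381 105
lid top row at col 206: [102, 221, 224, 224, 221, 221, 222, 219]
```

The lid matches its starting shut position and stays there, and the lemon and peeler haven't moved.

```bash
python3 -c "
from plant import *
print(hand_in())"
```

```text
the job is handed in; nothing more can be done
None
```

The job is handed in at about 24 s: the key was pressed and released, the garlic was laid in the pot, and the lid was pushed shut and stayed shut; the lemon and peeler did not move, but I viewed 11 pictures, one over the limit of 10.

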